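# Tuck a relay board under the flap of its test jig and hold it on the pins

## Task

Clear the bed of the test jig by standing the flux pen upright in the metal cup. Then pick up the relay board, slide its gold-contact edge under the jig's orange flap, square to the jig and home against the stop, without lifting the flap, and press the board down flat on the bed so that the spring pins are pushed in. Finish while still holding the board pressed down, with the other things on the bench left where they are.

Things in the scene. Friction and masses are not known exactly. Their poses are not given: they have to be found in the camera images.
- jig: Test jig, fixed: grey housing 180 (x) x 130 (y) x 30 mm, x = -80 to +100; its top is the bed, at z = 30 mm. Origin: at table height under the middle of the pin field. +x points to the stop and the flap's hinge. The board's home is outlined in white: x -45 to +75, y -30 to +30 mm. Hinge cheeks 16 mm above the bed at x = 84 to 100, y = +-53 mm.
- pins (a joint): How far the six brass spring pins are pushed in, m: 0 = 4 mm above the bed, 0.004 = flush with it (a board flat on the bed reads about 0.0035, as contacts give a little). Round-tipped, 4 mm thick, moving together, at jig x = +-10, y = -16, 0, 16 mm. They give from about 2 N, are flush at about 8 N, and lift the board again if released.
- flap (a joint): Opening of the orange flap, rad: 0 = at rest, parallel to the bed; positive = free edge raised. Light spring (about 0.5 N at the edge lifts it).
- flap_edge (a point): Tip of the flap's upturned lip, middle of its width. The flap is 90 mm wide (y) and 2.5 mm thick, hinged at jig x = 95 mm; its flat part reaches from there to x = 50 mm with its underside 6 mm above the bed; from x = 50 to 38 mm the lip rises at 30 degrees, its tip about 12 mm above the bed.
- stop (a point): Middle of the stop face's foot, on the bed at jig x = 75 mm: where point board_edge belongs. The stop is a black ledge under the flap, 90 mm wide, 6 mm high.
- board: Relay board, green, 120 (x) x 60 (y) x 3.2 mm, about 80 g, flat on the table at the start. Origin: centre of its underside; +x to the gold-contact edge, z up. Grip it by the blue relay, 29 (x) x 14 (y) x 26 mm tall, at x = -15, y = 0. Bare ahead of x = 16 mm; two capacitors 9 mm tall at x = -50, y = +-20, a connector 6 mm high at x = -54 mm.
- board_edge (a point): Middle of the board's gold-contact edge, on the underside (board x = 60 mm).
- relay_top (a point): Centre of the relay's top, 29.2 mm above the board's underside.
- pen: Flux pen: an upright cylinder 20 mm across and 140 mm tall, white with a green band and a red cap on top, about 40 g, standing loose on the jig's bed where the board must go. Origin: centre of its lower end; z along it to the cap.
- pen_top (a point): Centre of the pen's top end (the cap).
- cup: Dark metal cup, empty, loose, 300 g, 80 mm tall, mouth 76 mm across, wall 3 mm, floor about 5 mm thick, slightly narrower at the foot. Origin: centre of its underside. It stands to one side of the jig, the board to the other; the sides are swapped at random.
- solder: Bystander: a reel of solder wire, blue flanges 56 mm across, 45 mm tall. Origin: centre of its underside.
- meter: Bystander: a red hand-held multimeter lying on its back, 150 x 75 x 39 mm. Origin: centre of its underside.
- box0: Bystander: a small blue and white component carton, 75 x 45 x 30 mm. Origin: centre of its underside.
- box1: Bystander: a second carton like it. Origin: centre of its underside.
- box2: Bystander: a third carton like it. Origin: centre of its underside.
- pliers: Bystander: small pliers with red handles lying flat, 135 x 56 mm, 14 mm high. Origin: centre of its underside.

How it is judged (in metres and radians):
On the way, in this order (a step that is already met when the one before it is completed fails the run):
1. the flux pen stands in the cup and is let go (horizontal distance between pen and cup below 0.032 m and z of pen in the frame of cup between -0.002 and 0.025 m and angle between pen's own z axis and vertical below 0.6 rad and angle between cup's own z axis and vertical below 0.1 rad and contact force between the fingers and pen below 0.1 N), for 0.2 s.
2. the board's gold edge is under the flap, at the stop (x of board_edge in the frame of jig between 0.069 and 0.078 m and y of board_edge in the frame of jig between -0.008 and 0.008 m and z of board_edge in the frame of jig between 0.027 and 0.034 m and angle between the x axis of board and the x axis of jig, either way round below 0.12 rad), for 0.1 s.
At the end, for the whole second after the job is handed in: Pen released, standing in the upright cup (lean < 34 deg). Board gold edge under the flap, within 6 mm of the stop, 8 mm of centre, 7 deg of square, 2 mm of the bed; board level to 2.3 deg; pins in by 2.5 mm or more; flap below 0.06 rad; gripper bearing on the board with over 2 N to the end (all of step 1 and x of board_edge in the frame of jig between 0.069 and 0.078 m and y of board_edge in the frame of jig between -0.008 and 0.008 m and z of board_edge in the frame of jig between 0.028 and 0.032 m and angle between the x axis of board and the x axis of jig, either way round below 0.12 rad and angle between the z axis of board and the z axis of jig, either way round below 0.04 rad and value of joint pins above 0.0025 m and value of joint flap below 0.06 rad and contact force between the fingers and board above 2 N and linear speed of board below 0.02 m/s); the arm keeps its last pose, push and grip.
It fails at once if the flap is lifted (more than 0.14 rad, about 8 mm at its edge) (value of joint flap above 0.14 rad).
It fails at once if a bystander is moved by more than 30 mm (distance of any of solder, meter, box0, box1, box2, pliers from where it was at the start of the episode above 0.03 m).
It also fails if it takes over 50 s, if anything falls off the work surface, if the arm or the gripper's body presses on something with over 40 N, if the wrist force passes 120 N, or if a joint passes its speed limit or range.

## Robot

A 6-joint arm with a two-finger parallel gripper is mounted at the origin on the work surface. World frame = base frame: x ahead of the robot, y to its left, z up, the work surface at z = 0. Lengths are in mm, angles in rad, forces in N, time in s.
With the tool pointing down it reaches from about 350 to 875 mm from the base axis. Payload 4.2 kg.
Tool frame: the origin (TCP) lies on the centre line of the jaws, within the pads' length; the fingertips stand 25 mm ahead of it and the grasp point (between the pads) lies 6 mm ahead of it; z points along the fingers, y is the direction in which the jaws open and shut (so a half turn about z gives the same grasp; the last joint's range is limited). The gripper opens to 85 mm and grips with 20 to 120 N. Pads are 22 mm wide; open, the fingers measure 114 mm over their backs; the gripper's body (76 mm by 85 mm) begins 54 mm behind the grasp point. The pads swing forward as they close: fully open they stand 13 mm farther back than shut.
Start: joints at [-0.9, 0.385, 0.008, 0, -1.194, -0.259], TCP at [250.175, -572.723, 256.312] pointing down, gripper open.
Joint ranges: [-3.14, 3.14], [-1.21, 2.06], [-1.07, 1.41], [-3.16, 2.05], [-2.99, -0.16], [-3.1, 3.1]. Speed limits (rad/s): [2.79, 2.79, 3.14, 3.14, 3.14, 3.14].

## Interface

Orientations are given as [roll, pitch, yaw] about the fixed x, y, z axes, in that order (R = Rz(yaw) Ry(pitch) Rx(roll)).
In Python, from bench import ctrl gives the robot as it stands.
- The arm moves only by the tool carry_out, never from a script. Its argument "increments" is a list of rows, each a list of 7 numbers: the shift along the world's x, y, z in cm, then the turn, a rotation vector about the world's x, y, z in rad, then the finger opening in cm, from 0 to 8.54. In form: [[x, y, z, rx, ry, rz, claw], ...]. A call has exactly 8 rows; each row is the pose to reach, as a shift and turn from the pose commanded when the call began; what a row does not reach only later rows make up. A row lasts 1/12 s, in which the tool goes at most 41.7 mm and 7.16 degrees, less where a joint would pass 70% of its speed; a pose out of reach is approached as far as the arm can. A call with a gripper value outside its range is refused whole. The fingers move at their own pace and stop on an object; "grip_force" is the grip in N (left out, the last holds). Time passes only in rows, so rows that repeat a pose let the fingers close, or fill a call up. It gives the time, the measured TCP pose, the force and the opening at its end, in the units of the state.
- ctrl.observe(): the state, without advancing time (a new reading comes with each control period).
- ctrl.snapshot(name): name is "side" or "top"; returns the picture (400x640x3 uint8, blue, green, red); there is no depth.
- ctrl.get_calibration(name): a dict with "K" (3x3 intrinsics, pixels), "distortion" ([k1, k2, p1, p2, k3] as OpenCV has them; the pictures are not rectified), "pose" (4x4, takes a point from camera to world coordinates). Camera axes: x right, y up, looking along -z (the intrinsics and any distortion apply to the point x, -y, -z); pixel columns grow to the right and rows downward; lengths in mm; the calibration is good to about 2 mm. A picture is of the moment at which its call begins. get_calibration takes no time and is no camera call.
- ctrl.hand_in(): hands the job in, once; it reports no verdict.
Trained networks look in the newest picture that a camera, given by its name, has taken for a name from the list of things; names that differ only in an ending like _2 or _b are one class to them, and where a whole thing is asked for, a point or a joint stands for the part that bears it (a point fixed in the world has none). Each returns a list of dicts, best first, with "confidence" (0 to 1); they miss things now and then, are a little off and sometimes report something else, mostly with a low value. They report only what shows in the picture. A call takes as long as a camera call.
- ctrl.cut_out(target, camera): "region" (400x640 bool, what is visible of it) and "at" ([column, row] in pixels, amid what is visible of it).
The state is a dict: "time_s": time; "joints": joint angles; "qvel": joint speeds; "effort": joint torques, N m; "tool_pos": TCP position; "eef_rot": TCP orientation; "wrist_force": force on the tool from outside, world axes, zero at the start; "moment": the same for the moment, N m; "width": opening from 0.0 (shut) to 1.0 (fully open).
Only numpy, scipy, OpenCV 4.12 (cv2) and the standard library are available. Lean on these libraries where they do the work, as an engineer would, in place of code of your own. Each camera call takes 0.05 s, during which the arm holds its last target. There are 200 camera calls.

## Working session

There is one attempt and no reset: what is moved stays moved. The work goes in short steps, Python scripts to look and compute and a tool call to move; the robot and the scene stay as the last step left them, time stands still between calls to the robot, and variables do not carry over. Pictures are saved under pics/ and viewed, about 8 in all and at most 12, crops included, and the job is handed in when it is done.

Besides the shell and the picture viewer there is one more tool, called after "Request:" as a command line: name --pt "numbers of a row" for each row, then --argument value for the rest. carry_out: Moves the arm, as the interface text tells. Its arguments: {"type":"object","properties":{"increments":{"type":"array","items":{"type":"array","items":{"type":"number"}}},"grip_force":{"type":"number"}},"required":["increments"]}

```bash
mkdir -p pics; ls; cat > h.py <<'E'
import numpy as np, cv2
from bench import ctrl
def cal(n):
    c=ctrl.get_calibration(n); return np.array(c["K"],float),np.array(c["distortion"],float),np.array(c["pose"],float)
def ray(n,uv):
    K,d,P=cal(n)
    p=cv2.undistortPoints(np.array(uv,float).reshape(-1,1,2),K,d).reshape(-1,2)
    D=np.c_[p[:,0],-p[:,1],-np.ones(len(p))]@P[:3,:3].T
    return P[:3,3],D
def onz(n,uv,z):
    o,D=ray(n,uv); return o+D*((z-o[2])/D[:,2])[:,None]
def proj(n,X):
    K,d,P=cal(n); X=np.atleast_2d(X); c=(X-P[:3,3])@P[:3,:3]; c=c*[1,-1,-1]
    return cv2.projectPoints(c,np.zeros(3),np.zeros(3),K,d)[0].reshape(-1,2)
E
python3 - <<'E'
from h import *
for n in("side","top"):
    cv2.imwrite(f"pics/{n}0.png",ctrl.snapshot(n)); K,d,P=cal(n); print(n,K.round(1).tolist(),d,P.round(2).tolist())
    for t in("jig","board","pen","cup","relay_top"):
        for r in ctrl.cut_out(t,n)[:1]:
            m=r["region"].astype('uint8'); print(t,round(r["confidence"],2),r["at"],m.sum(),cv2.boundingRect(m), cv2.minAreaRect(np.argwhere(m)[:,::-1].astype('float32')))
print(ctrl.observe())
E
```

```text
pics
side [[403.9, 0.0, 317.9], [0.0, 403.9, 195.8], [0.0, 0.0, 1.0]] [-0.0569387  0.         0.         0.         0.       ] [[0.77, 0.39, -0.5, -119.88], [-0.63, 0.49, -0.6, -796.26], [0.01, 0.78, 0.63, 923.95], [0.0, 0.0, 0.0, 1.0]]
jig 0.67 [326.4, 215.1] 1784 (294, 187, 64, 51) ((326.38201904296875, 211.86981201171875), (37.16692352294922, 60.55796432495117), 53.530765533447266)
board 0.75 [272.2, 183.4] 316 (258, 173, 30, 21) ((272.6153564453125, 182.92308044433594), (12.203402519226074, 28.84440803527832), 56.30992889404297)
pen 0.72 [314.6, 195.5] 216 (311, 180, 6, 37) ((313.5, 198.0), (36.0, 5.0), 90.0)
cup 0.75 [373.7, 250.2] 694 (364, 233, 24, 36) ((375.0517578125, 250.3793487548828), (22.09010124206543, 35.460426330566406), 4.763641834259033)
relay_top 0.67 [273.5, 182.9] 288 (258, 174, 31, 20) ((272.9230651855469, 182.88461303710938), (11.371353149414062, 29.39910888671875), 56.30992889404297)
top [[411.3, 0.0, 319.5], [0.0, 411.3, 194.7], [0.0, 0.0, 1.0]] [-0.08569422  0.          0.          0.          0.        ] [[-0.0, 0.98, -0.2, 278.73], [-1.0, 0.0, 0.02, 5.06],
[... 724 characters left out ...]
40535736083984)
{'time_s': 0.6, 'joints': array([-9.00402389e-01,  3.84657283e-01,  7.91154951e-03, -2.48204199e-05,
       -1.19400849e+00, -2.58625796e-01]), 'qvel': array([ 7.84036304e-04, -1.68462660e-03,  6.39831422e-04, -6.48958018e-04,
       -1.70292039e-05,  2.47129996e-04]), 'effort': array([ 3.89601910e-04, -3.91831791e+01,  1.88529056e+01,  4.18880269e+00,
       -3.93181599e-04, -1.69641436e-05]), 'tool_pos': array([ 250.17668562, -572.71756456,  256.33872815]), 'eef_rot': array([-3.14155785e+00,  3.30803785e-05, -2.72983364e+00]), 'wrist_force': array([-0.58797846,  0.26259107,  0.18196964]), 'moment': array([-0.07835976,  0.00084748, -0.01209054]), 'width': 1.0005446939873204}
```

View pics/top0.png

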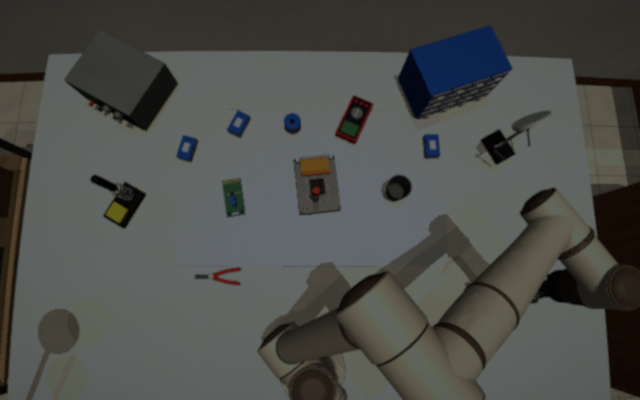

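View pics/side0.png

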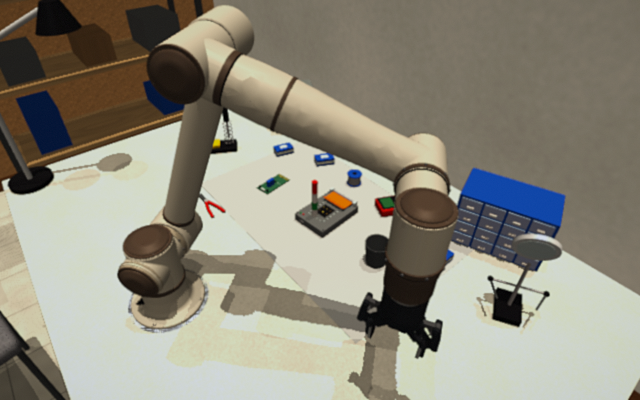

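The top view shows the jig at about (317,184) with its flap pointing up the image (+x). The pen is at (316,190), the board at (233,197) and the cup at (397,187). I'll enlarge the crop for subpixel work.

```bash
python3 - <<'E'
from h import *
a=cv2.imread("pics/top0.png")[145:225,215:415]
a=cv2.resize(a,None,fx=4,fy=4,interpolation=cv2.INTER_CUBIC); a=cv2.convertScaleAbs(a,alpha=1.8)
b=cv2.imread("pics/side0.png")[165:275,250:400]
b=cv2.resize(b,None,fx=2.5,fy=2.5,interpolation=cv2.INTER_CUBIC)
o=np.zeros((320+275,800,3),'uint8');o[:320]=a;o[320:,:375]=b
cv2.imwrite("pics/c1.png",o)
for uv,z in (([233,199],29.2),([316,190],170),([397.5,187],80),([317,184],30)): print(uv,onz("top",[uv],z).round(1))
E
```

```text
[233, 199] [[515.8 245.7  29.2]]
[316, 190] [[515.3 -11.5 170. ]]
[397.5, 187] [[ 544.1 -260.5   80. ]]
[317, 184] [[564.1 -16.7  30. ]]
```

View pics/c1.png

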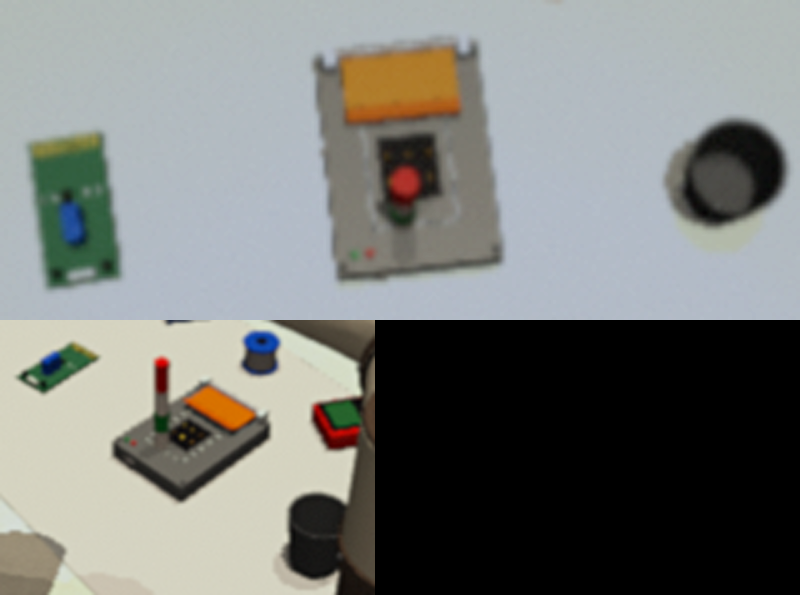

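The crop shows, with crop pixel positions: the jig corners at (316,60), (475,45), (500,263) and (340,280), the orange flap at about (400,83), the cap at (404,184), the relay at (70,222), and the cup at (735,170) with its mouth to the upper right. Next I'll fit the poses from the silhouettes.

```bash
cat >> h.py <<'E'
from scipy.optimize import least_squares
def boxpts(x0,x1,y0,y1,z0,z1): return np.array([[x,y,z] for x in(x0,x1) for y in(y0,y1) for z in(z0,z1)],float)
def contour(mask,S=4):
    c=max(cv2.findContours(mask.astype('uint8'),0,cv2.CHAIN_APPROX_NONE)[0],key=cv2.contourArea).reshape(-1,2)
    return (c+.5)/S-.5
def placed(L,p):
    c,s=np.cos(p[2]),np.sin(p[2]); return np.c_[L[:,0]*c-L[:,1]*s+p[0],L[:,0]*s+L[:,1]*c+p[1],L[:,2]]
def fit(items,p0):  # items: (camera,contour pts,local hull pts)
    def f(p):
        r=[]
        for n,c,L in items:
            h=cv2.convexHull(proj(n,placed(L,p)).astype('float32'))
            r+=[cv2.pointPolygonTest(h,(float(u),float(v)),True) for u,v in c]
        return r
    s=least_squares(f,p0,loss='soft_l1',f_scale=.4,x_scale=[1,1,.01],diff_step=1e-4); return s.x,np.sqrt(np.mean(np.square(f(s.x))))
def up(n,img,S=4): return cv2.resize(img,None,fx=S,fy=S,interpolation=cv2.INTER_CUBIC)
def clean(img,box,lo=None):
    u0,v0,u1,v1=box; m=np.zeros(img.shape[:2],bool); m[v0*4:v1*4,u0*4:u1*4]=1; return m
flapL=np.vstack([boxpts(50,95,-45,45,36,38.5),boxpts(38,39,-45,45,41,44)])
E
python3 - <<'E'
from h import *
img=up("top",cv2.imread("pics/top0.png")); hsv=cv2.cvtColor(img,cv2.COLOR_BGR2HSV); H,S,V=[hsv[...,i].astype(int) for i in range(3)]
print("bg",np.median(hsv[150*4:220*4,260*4:285*4],axis=(0,1)))
jb=clean(img,(285,145,350,225)); 
org=jb&(H>8)&(H<25)&(S>130)
jm=jb&((V<105)|(S>100)) 
print("jig px",jm.sum()/16,"flap",org.sum()/16, "bgV",V[600:880,1040:1140].min())
cf,cj=contour(org),contour(jm)
print("flap only",fit([("top",cf,flapL)],[565,-15,.1]))
print("jig only",fit([("top",cj,boxpts(-80,100,-65,65,0,30))],[565,-15,.1]))
bb=clean(img,(215,172,250,222)); bm=bb&((S>70)|(V<80)); print("board px",bm.sum()/16)
cb=contour(bm); print("board",fit([("top",cb,np.vstack([boxpts(-60,60,-30,30,0,3.2)]))],[515,245,.1]))
bl=bb&(H>100)&(H<125)&(S>150); print("relay",fit([("top",contour(bl),boxpts(-14.5,14.5,-7,7,3.2,29.2))],[515,245,.1]), bl.sum()/16)
red=jb&((H<6)|(H>172))&(S>150)&(V>70); n,lab,st,ce=cv2.connectedComponentsWithStats(red.astype('uint8'))
print("cap",[(((c+.5)/4-.5).round(2),s[:4]/4,s[4]/16) for c,s in zip(ce[1:],st[1:]) if s[4]>100])
th=np.linspace(0,2*np.pi,24,endpoint=False)
cyl=lambda r,z0,z1:np.vstack([np.c_[r*np.cos(th),r*np.sin(th),0*th+z] for z in(z0,z1)])
ctrl.snapshot("top");r=ctrl.cut_out("cup","top")[0];ctrl.snapshot("side");r2=ctrl.cut_out("cup","side")[0];r3=ctrl.cut_out("pen","side")[0]
g=lambda r:contour(cv2.resize(r["region"].astype('float32'),None,fx=4,fy=4,interpolation=cv2.INTER_LINEAR)>.5)
cup=np.vstack([cyl(41,80,80),cyl(37,0,0)])
print("cup top",fit([("top",g(r),cup)],[544,-260,0])); print("cup both",fit([("top",g(r),cup),("side",g(r2),cup)],[544,-260,0]))
print("pen side",fit([("side",g(r3),cyl(10,30,170))],[515,-12,0]))
u=r2["region"];print(cv2.boundingRect(u.astype('uint8')))
E
```

```text
bg [103.  21. 108.]
jig px 2742.4375 flap 469.875 bgV 103
flap only (array([ 5.53865932e+02, -1.58175055e+01,  1.03621217e-01]), np.float64(0.5395377720243018))
jig only (array([ 5.53344702e+02, -1.60166999e+01,  1.13652066e-01]), np.float64(1.4431509950783308))
board px 684.5625
board (array([5.26580559e+02, 2.50196179e+02, 1.67044092e-01]), np.float64(0.2643095159326011))
relay (array([5.14422273e+02, 2.49291301e+02, 2.54114212e-01]), np.float64(0.3460316760221163)) 52.5625
cap [(array([315.86, 190.  ]), array([313.  , 187.25,   6.5 ,   6.5 ]), np.float64(33.375))]
cup top (array([ 5.47735045e+02, -2.63635897e+02, -1.35476397e-01]), np.float64(2.3082154195560807))
cup both (array([ 5.51258040e+02, -2.64204072e+02, -3.68004871e-04]), np.float64(2.7685872279058605))
pen side (array([ 5.14859244e+02, -8.52192224e+00,  2.91073045e-02]), np.float64(0.4179774835121908))
(365, 234, 22, 35)
```

```bash
python3 - <<'E'
from h import *
th=np.linspace(0,2*np.pi,24,endpoint=False)
cyl=lambda r,z0,z1:np.vstack([np.c_[r*np.cos(th),r*np.sin(th),0*th+z] for z in(z0,z1)])
g=lambda r:contour(cv2.resize(r["region"].astype('float32'),None,fx=4,fy=4,interpolation=cv2.INTER_LINEAR)>.5)
img=up("top",cv2.imread("pics/top0.png"));V=img.max(2)
m=clean(img,(378,165,415,205))&(V<75)
m=cv2.morphologyEx(m.astype('uint8'),cv2.MORPH_CLOSE,np.ones((25,25)))
cup=np.vstack([cyl(38,80,80),cyl(35,0,0)])
c=contour(m);print(cv2.boundingRect(m)); print("cup top",fit([("top",c,cup)],[544,-260,0]))
print(onz("top",[cv2.minEnclosingCircle(c.astype('float32'))[0]],80),cv2.minEnclosingCircle(c.astype('float32')))
r=ctrl.cut_out("cup","side")[0];print("side",fit([("side",g(r),cup)],[544,-260,0]))
E
```

```text
(1526, 699, 121, 109)
cup top (array([ 5.47184713e+02, -2.63640936e+02, -7.47888059e-02]), np.float64(0.6820244785224068))
[[ 539.19290766 -257.17016305   80.        ]] ((396.4760437011719, 188.59132385253906), 15.454408645629883)
side (array([ 5.48940360e+02, -2.61543914e+02, -3.62254915e-04]), np.float64(2.0922975481037))
```

Request:
carry_out --pt "3 4 0 0 0 -0.05 8.5" --pt "6 8 0 0 0 -0.1 8.5" --pt "9 12 0 0 0 -0.15 8.5" --pt "12 16 0 0 0 -0.2 8.5" --pt "15 20 0 0 0 -0.25 8.5" --pt "18 24 0 0 0 -0.3 8.5" --pt "20 28 0 0 0 -0.3 8.5" --pt "22 31 0 0 0 -0.3 8.5" --grip_force 30

```text
time_s: 1.57
tool_pos: [445.6, -300.5, 256.6]
eef_rot: [-3.141, 0.001, -3.03]
wrist_force: [1.2, -1.0, 0.5]
width: 0.99
```

Request:
carry_out --pt "1 4 0 0 0 0 8.5" --pt "2 8 0 0 0 0 8.5" --pt "3 12 0 0 0 0 8.5" --pt "4 16 0 0 0 0 8.5" --pt "4.5 20 0 0 0 0 8.5" --pt "4.5 23 0 0 0 0 8.5" --pt "4.5 25.2 0 0 0 0 8.5" --pt "4.5 25.2 0 0 0 0 8.5"

```text
time_s: 2.23
tool_pos: [489.9, -47.2, 256.6]
eef_rot: [3.141, 0.001, -3.025]
wrist_force: [0.0, 0.5, 0.3]
width: 0.997
```

Request:
carry_out --pt "0 0 -2 0 0 0 8.5" --pt "0 0 -5 0 0 0 8.5" --pt "0 0 -8 0 0 0 8.5" --pt "0 0 -10 0 0 0 8.5" --pt "0 0 -11 0 0 0 8.5" --pt "0 0 -11.5 0 0 0 8.5" --pt "0 0 -11.5 0 0 0 8.5" --pt "0 0 -11.5 0 0 0 8.5"

```text
time_s: 2.9
tool_pos: [490.3, -50.6, 141.9]
eef_rot: [-3.141, 0.001, -3.03]
wrist_force: [-1.0, -0.2, 0.3]
width: 0.994
```

```bash
python3 - <<'E'
from h import *
a=ctrl.snapshot("side")[150:240,260:380];b=ctrl.snapshot("top")[145:225,260:380]
f=lambda x:cv2.resize(x,(600,int(x.shape[0]*5)),interpolation=cv2.INTER_CUBIC)
cv2.imwrite("pics/g1.png",cv2.resize(np.vstack([f(a),cv2.convertScaleAbs(f(b),alpha=1.8)]),None,fx=.7,fy=.7)); print(ctrl.observe()["tool_pos"])
E
```

```text
[490.58417796 -50.3739697  142.44451143]
```

View pics/g1.png

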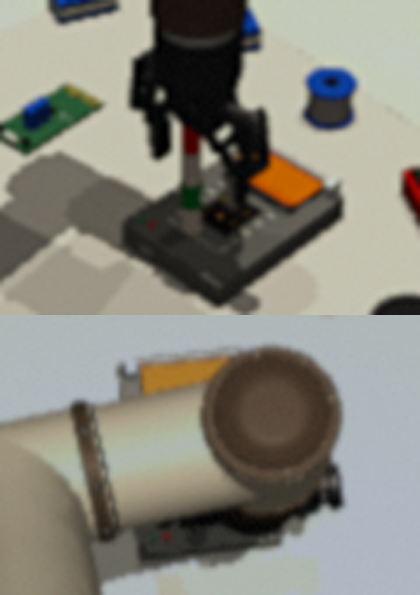

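The moves stop short and the commanded pose is cut to what was reached, so TCP is at (490,-50). The side view shows the pen (bottom at crop (190,220)) still upright beside the left finger. I'll go up, over and down.

Request:
carry_out --pt "0 0 3 0 0 0 8.5" --pt "0 0 6 0 0 0 8.5" --pt "0 0 9 0 0 0 8.5" --pt "0 0 9.5 0 0 0 8.5" --pt "1 2 9.5 0 0 0 8.5" --pt "2.5 4 9.5 0 0 0 8.5" --pt "2.5 4 9.5 0 0 0 8.5" --pt "2.5 4 9.5 0 0 0 8.5"

```text
time_s: 3.67
tool_pos: [515.2, -9.6, 236.8]
eef_rot: [3.141, 0.001, -3.028]
wrist_force: [-0.1, -0.6, -0.0]
width: 0.995
```

```bash
python3 - <<'E'
from h import *
th=np.linspace(0,2*np.pi,24,endpoint=False)
cyl=lambda r,z0,z1:np.vstack([np.c_[r*np.cos(th),r*np.sin(th),0*th+z] for z in(z0,z1)])
g=lambda r:contour(cv2.resize(r["region"].astype('float32'),None,fx=4,fy=4,interpolation=cv2.INTER_LINEAR)>.5)
ctrl.snapshot("side"); r=ctrl.cut_out("pen","side")
if r: print(r[0]["confidence"],cv2.boundingRect(r[0]["region"].astype('uint8')),fit([("side",g(r[0]),cyl(10,30,170))],[515,-10,0]))
print(proj("side",[[515,-10,30],[515,-10,170]]),ctrl.observe()["tool_pos"])
E
```

```text
0.67 (310, 180, 8, 36) (array([517.10950848,  -5.0638266 ,   0.        ]), np.float64(0.6603206914220231))
[[313.82766325 214.74152993]
 [313.79743905 181.09193901]] [514.42582654 -10.5158096  236.49025968]
```

The pen hasn't moved. Descending and gripping.

Request:
carry_out --pt "0 0 -2 0 0 0 8.5" --pt "0 0 -5 0 0 0 8.5" --pt "0 0 -8 0 0 0 8.5" --pt "0 0 -9.5 0 0 0 8.5" --pt "0 0 -9.5 0 0 0 5" --pt "0 0 -9.5 0 0 0 3" --pt "0 0 -9.5 0 0 0 1" --pt "0 0 -9.5 0 0 0 1" --grip_force 30

```text
time_s: 4.43
tool_pos: [515.8, -10.3, 143.0]
eef_rot: [3.141, 0.003, -3.03]
wrist_force: [0.6, 0.3, 0.2]
width: 0.45
```

Request:
carry_out --pt "0 0 0 0 0 0 1" --pt "0 0 0 0 0 0 1" --pt "0 0 0 0 0 0 1" --pt "0 0 0 0 0 0 1" --pt "0 0 2 0 0 0 1" --pt "0 0 4 0 0 0 1" --pt "0 0 7 0 0 0 1" --pt "0 0 7 0 0 0 1"

```text
time_s: 5.1
tool_pos: [517.7, -10.0, 216.7]
eef_rot: [-3.141, 0.011, -3.028]
wrist_force: [0.4, -0.1, 0.4]
width: 0.225
```

Request:
carry_out --pt "0.5 -3 1 0 0 0 1" --pt "1 -6 1 0 0 0 1" --pt "1.5 -9 1 0 0 0 1" --pt "2 -12 1 0 0 0 1" --pt "2.5 -15 1 0 0 0 1" --pt "3 -18 1 0 0 0 1" --pt "3.1 -21 1 0 0 0 1" --pt "3.1 -23 1 0 0 0 1"

```text
time_s: 5.77
tool_pos: [545.6, -242.6, 220.6]
eef_rot: [3.141, -0.001, -3.031]
wrist_force: [0.9, 0.4, -0.4]
width: 0.227
```

Request:
carry_out --pt "0 -1 0 0 0 0 1" --pt "0 -2.1 0 0 0 0 1" --pt "0 -2.1 0 0 0 0 1" --pt "0 -2.1 0 0 0 0 1" --pt "0 -2.1 0 0 0 0 1" --pt "0 -2.1 0 0 0 0 1" --pt "0 -2.1 0 0 0 0 1" --pt "0 -2.1 0 0 0 0 1"

```text
time_s: 6.43
tool_pos: [545.9, -260.6, 221.5]
eef_rot: [-3.142, 0.0, -3.029]
wrist_force: [0.0, -0.7, -0.5]
width: 0.221
```

```bash
python3 - <<'E'
from h import *
a=ctrl.snapshot("side")[160:280,310:440];b=ctrl.snapshot("top")[145:225,340:460]
f=lambda x:cv2.resize(x,(500,int(x.shape[0]*500/x.shape[1])),interpolation=cv2.INTER_CUBIC)
cv2.imwrite("pics/g2.png",f(a)); s=ctrl.observe();print(s["tool_pos"],s["wrist_force"])
E
```

```text
[ 545.86041301 -260.85812732  221.45887801] [-0.36285779 -1.68494342 -0.77762761]
```

View pics/g2.png

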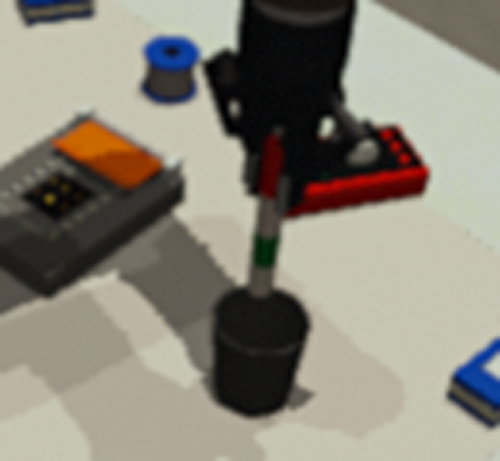

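The side view shows the pen upright in the jaws with its lower end over the cup mouth (crop (260,295)). Lowering.

Request:
carry_out --pt "0 0 -2 0 0 0 1" --pt "0 0 -4 0 0 0 1" --pt "0 0 -6 0 0 0 1" --pt "0 0 -8 0 0 0 1" --pt "0 0 -9 0 0 0 1" --pt "0 0 -9.7 0 0 0 1" --pt "0 0 -9.9 0 0 0 1" --pt "0 0 -9.9 0 0 0 1"

```text
time_s: 7.2
tool_pos: [546.1, -261.4, 122.5]
eef_rot: [-3.141, 0.0, -3.029]
wrist_force: [-0.0, -0.2, 0.4]
width: 0.227
```

Request:
carry_out --pt "0 0 -0.2 0 0 0 1" --pt "0 0 -0.3 0 0 0 1" --pt "0 0 -0.3 0 0 0 2.5" --pt "0 0 -0.3 0 0 0 4" --pt "0 0 -0.3 0 0 0 6" --pt "0 0 -0.3 0 0 0 8.5" --pt "0 0 -0.3 0 0 0 8.5" --pt "0 0 -0.3 0 0 0 8.5"

```text
time_s: 7.87
tool_pos: [545.8, -261.4, 119.4]
eef_rot: [-3.142, 0.0, -3.03]
wrist_force: [-0.2, -0.1, 0.3]
width: 0.975
```

Request:
carry_out --pt "0 0 0 0 0 0 8.5" --pt "0 0 2 0 0 0 8.5" --pt "0 0 5 0 0 0 8.5" --pt "0 0 8 0 0 0 8.5" --pt "0 0 11 0 0 0 8.5" --pt "0 0 13 0 0 0 8.5" --pt "-1 2 13 0 0 0 8.5" --pt "-2 4 13 0 0 0 8.5"

```text
time_s: 8.53
tool_pos: [526.3, -221.6, 250.8]
eef_rot: [-3.141, 0.004, -3.032]
wrist_force: [0.1, -0.8, -1.8]
width: 0.996
```

Request:
carry_out --pt "0 3.5 0 0 0 0 8.5" --pt "-0.5 7 0 0 0 0 8.5" --pt "-0.5 10.5 0 0 0 0 8.5" --pt "-1 14 0 0 0 0 8.5" --pt "-1 17.5 0 0 0 0 8.5" --pt "-1.2 21 0 0 0 0 8.5" --pt "-1.2 24 0 0 0 0 8.5" --pt "-1.2 24 0 0 0 0 8.5"

```text
time_s: 9.2
tool_pos: [513.9, 22.6, 249.6]
eef_rot: [3.141, 0.001, -3.025]
wrist_force: [0.0, -0.1, 0.4]
width: 0.999
```

```bash
python3 - <<'E'
from h import *
a=ctrl.snapshot("side")[180:290,330:440]
f=lambda x:cv2.resize(x,(400,int(x.shape[0]*400/x.shape[1])),interpolation=cv2.INTER_CUBIC)
cv2.imwrite("pics/g3.png",f(a)); s=ctrl.observe();print(s["tool_pos"],s["eef_rot"],s["wrist_force"])
E
```

```text
[513.71410312  20.9634119  249.51856129] [ 3.14135737e+00  4.93408293e-04 -3.02554526e+00] [0.23666875 0.34952667 0.40860069]
```

View pics/g3.png

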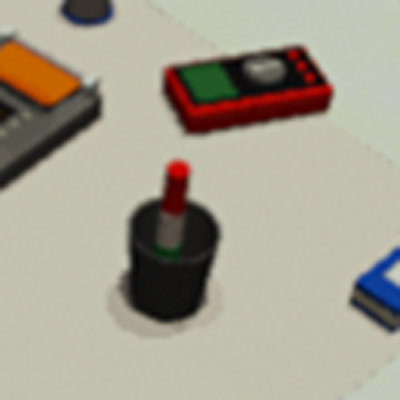

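The pen stands in the upright cup (crop (175,200)). I'll refine the board with both cameras while moving toward it.

```bash
python3 - <<'E'
from h import *
it={}
for n,box,b0 in(("top",(215,172,250,222),0),("side",(250,168,292,200),0)):
    img=up(n,cv2.imread(f"pics/{n}0.png"));hsv=cv2.cvtColor(img,cv2.COLOR_BGR2HSV);H,S,V=[hsv[...,i].astype(int) for i in range(3)]
    w=clean(img,box); it[n,"r"]=contour(w&(H>100)&(H<125)&(S>150)); it[n,"b"]=contour(w&(S>80))
    print(n,len(it[n,"r"]),len(it[n,"b"]))
R=boxpts(-29.5,-.5,-7,7,3.2,29.2);B=boxpts(-60,60,-30,30,0,3.2); Bs=B
p0=[526,249,.15]
for k in("top","side"):
    print(k,"relay",fit([(k,it[k,"r"],R)],p0),"board",fit([(k,it[k,"b"],np.vstack([B,R]) if k=="side" else B)],p0))
p,e=fit([("top",it["top","b"],B),("top",it["top","r"],R),("side",it["side","r"],R)],p0);print("all",p,e,"relay at",p[:2]-15*np.array([np.cos(p[2]),np.sin(p[2])]))
E
```

```text
top 103 419
side 90 246
top relay (array([5.28936906e+02, 2.53079258e+02, 2.55250881e-01]), np.float64(0.34624970139037264)) board (array([5.31319764e+02, 2.49890188e+02, 1.76884443e-01]), np.float64(1.5728114114030547))
side relay (array([527.18004015, 256.68360198,   0.54395647]), np.float64(0.6779087842071782)) board (array([5.30043306e+02, 2.51921883e+02, 3.26595545e-01]), np.float64(1.4433506615524998))
all [5.30105862e+02 2.51350315e+02 1.51206817e-01] 1.3597377937543513 relay at [515.27701187 249.09084595]
```

Request:
carry_out --pt "0 3.5 0 0 0 0.05 8.5" --pt "0 7 -2 0 0 0.05 8.5" --pt "0 10.5 -4 0 0 0.05 8.5" --pt "0 14 -6 0 0 0.05 8.5" --pt "0 17.5 -8 0 0 0.05 8.5" --pt "0 20 -9 0 0 0.05 8.5" --pt "0 22.6 -10 0 0 0.05 8.5" --pt "0 22.6 -10 0 0 0.05 8.5"

```text
time_s: 9.92
tool_pos: [513.6, 247.1, 146.8]
eef_rot: [-3.14, -0.002, -2.977]
wrist_force: [0.0, -0.2, -0.4]
width: 0.997
```

Request:
carry_out --pt "0 0 -3 0 0 0 8.5" --pt "0 0.1 -6 0 0 0 8.5" --pt "0 0.2 -8.5 0 0 0 6" --pt "0 0.2 -9.5 0 0 0 4" --pt "0 0.2 -9.5 0 0 0 4" --pt "0 0.2 -9.5 0 0 0 4" --pt "0 0.2 -9.5 0 0 0 4" --pt "0 0.2 -9.5 0 0 0 4" --grip_force 80

```text
time_s: 10.58
tool_pos: [514.9, 247.2, 56.2]
eef_rot: [3.14, 0.003, -2.98]
wrist_force: [-0.2, 0.5, 0.2]
width: 0.469
```

```bash
python3 - <<'E'
from h import *
a=ctrl.snapshot("side")[140:210,240:320]
cv2.imwrite("pics/g4.png",cv2.resize(a,(560,490),interpolation=cv2.INTER_CUBIC)); s=ctrl.observe();print(s["tool_pos"],s["eef_rot"],s["wrist_force"])
E
```

```text
[514.65891836 247.1588984   56.05669634] [ 3.13988995e+00  2.94339383e-03 -2.97986039e+00] [-0.23585496  0.04874434  0.12141353]
```

View pics/g4.png

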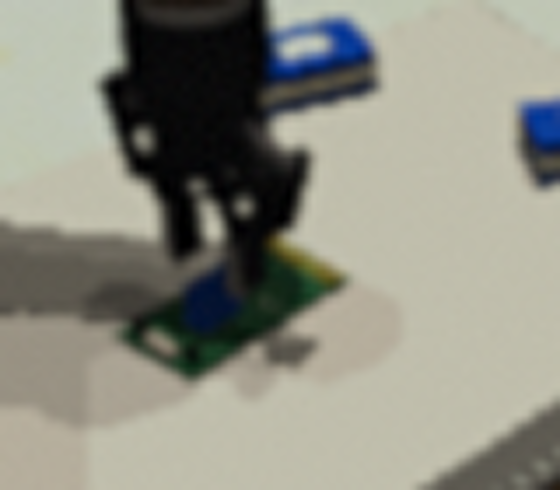

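The fingers straddle the relay (crop (212,290)). Descending and closing.

Request:
carry_out --pt "-0.1 0 -1 0 0 0 4" --pt "-0.1 0 -2 0 0 0 4" --pt "-0.1 0 -2.4 0 0 0 4" --pt "-0.1 0 -2.4 0 0 0 3" --pt "-0.1 0 -2.4 0 0 0 2" --pt "-0.1 0 -2.4 0 0 0 0.8" --pt "-0.1 0 -2.4 0 0 0 0.8" --pt "-0.1 0 -2.4 0 0 0 0.8"

```text
time_s: 11.3
tool_pos: [512.8, 246.7, 30.4]
eef_rot: [3.141, 0.0, -2.98]
wrist_force: [-0.2, 0.6, -0.5]
width: 0.147
```

Request:
carry_out --pt "0 0 0 0 0 0 0.8" --pt "0 0 0 0 0 0 0.8" --pt "0 0 0 0 0 0 0.8" --pt "0 0 0 0 0 0 0.8" --pt "0 0 1 0 0 0 0.8" --pt "0 0 3 0 0 0 0.8" --pt "0 0 5 0 0 0 0.8" --pt "0 0 5 0 0 0 0.8"

```text
time_s: 11.97
tool_pos: [515.1, 248.3, 85.0]
eef_rot: [3.138, 0.008, -2.978]
wrist_force: [0.7, 0.6, -0.6]
width: 0.147
```

Request:
carry_out --pt "0 -3 1 0 0 -0.02 0.8" --pt "-0.5 -6 2 0 0 -0.04 0.8" --pt "-1 -9 2 0 0 -0.057 0.8" --pt "-1.5 -12 2 0 0 -0.057 0.8" --pt "-1.5 -15 2 0 0 -0.057 0.8" --pt "-1.5 -18 2 0 0 -0.057 0.8" --pt "-1.5 -21 2 0 0 -0.057 0.8" --pt "-1.5 -23 2 0 0 -0.057 0.8"

```text
time_s: 12.63
tool_pos: [497.0, 14.5, 100.5]
eef_rot: [-3.142, -0.001, -3.038]
wrist_force: [0.9, 0.3, -0.3]
width: 0.147
```

Request:
carry_out --pt "0 -2 0 0 0 0 0.8" --pt "0 -4 0 0 0 0 0.8" --pt "0 -4 0 0 0 0 0.8" --pt "0 -4 0 0 0 0 0.8" --pt "0 -4 0 0 0 0 0.8" --pt "0 -4 0 0 0 0 0.8" --pt "0 -4 0 0 0 0 0.8" --pt "0 -4 0 0 0 0 0.8"

```text
time_s: 13.3
tool_pos: [497.8, -22.6, 100.3]
eef_rot: [3.142, 0.0, -3.036]
wrist_force: [-0.2, 0.8, -1.4]
width: 0.146
```

```bash
python3 - <<'E'
from h import *
A=ctrl.snapshot("side");cv2.imwrite("pics/s5.png",A);B=ctrl.snapshot("top");cv2.imwrite("pics/t5.png",B)
a=cv2.resize(A[165:245,275:365],(630,560),interpolation=cv2.INTER_CUBIC)
cv2.imwrite("pics/g5.png",a); s=ctrl.observe();print(s["tool_pos"],s["eef_rot"],s["wrist_force"])
E
```

```text
[497.81446768 -22.78400827 100.30744159] [ 3.14156864e+00  4.93538459e-05 -3.03581692e+00] [0.54666675 0.39819337 0.11828406]
```

View pics/g5.png

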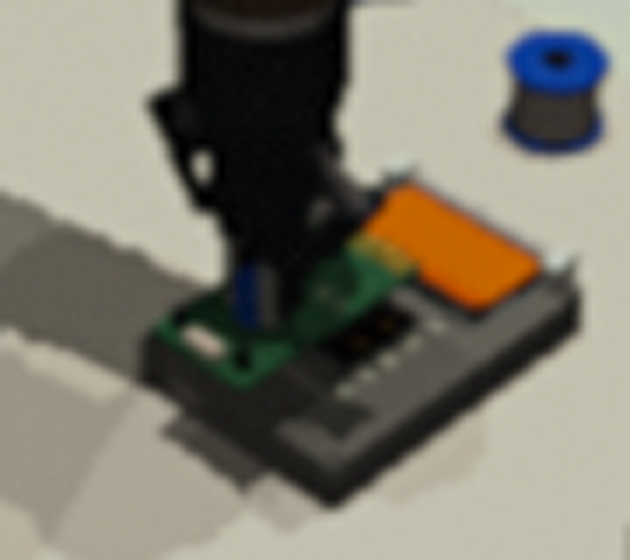

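```bash
python3 - <<'E'
from h import *
def seg(f,n,box,cond):
    img=up(n,cv2.imread(f));hsv=cv2.cvtColor(img,cv2.COLOR_BGR2HSV);H,S,V=[hsv[...,i].astype(int) for i in range(3)]
    return contour(clean(img,box)&cond(H,S,V))
org=lambda H,S,V:(H>5)&(H<22)&(S>170)&(V>70)
cf=seg("pics/side0.png","side",(290,180,362,245),org)
ct=seg("pics/top0.png","top",(285,145,350,225),lambda H,S,V:(H>8)&(H<25)&(S>130))
print("flap side",fit([("side",cf,flapL)],[553,-16,.1]),"flap both",fit([("side",cf,flapL),("top",ct,flapL)],[553,-16,.1]))
cj=seg("pics/side0.png","side",(290,183,362,245),lambda H,S,V:(V<140)|(S>150))
J=np.vstack([boxpts(-80,100,-65,65,0,30),boxpts(84,100,-53,53,30,46)])
print("jig side",fit([("side",cj,J)],[553,-16,.1]))
# overlay on current side picture
A=cv2.imread("pics/s5.png");S=7;o=cv2.resize(A[165:245,275:365],(630,560),interpolation=cv2.INTER_CUBIC)
def poly(P,col):
    q=((proj("side",P)-[275,165]+.5)*S).round().astype(int); cv2.polylines(o,[q],True,col,1)
j=[553.6,-16,.107]; sq=lambda x0,x1,y,z:np.array([[x0,-y,z],[x1,-y,z],[x1,y,z],[x0,y,z]],float)
poly(placed(sq(-80,100,65,30),j),(0,255,255));poly(placed(sq(50,95,45,38.5),j),(255,0,255))
t=[497.8,-22.7,.1058]; poly(placed(sq(-45,75,30,73),t),(255,255,255)); poly(placed(sq(-45,75,30,30),j),(255,255,0))
cv2.imwrite("pics/g6.png",o)
E
```

```text
flap side (array([ 5.54306249e+02, -1.90062142e+01,  1.37857748e-01]), np.float64(0.3987643276823635)) flap both (array([ 5.53906786e+02, -1.62241257e+01,  1.07385883e-01]), np.float64(0.4926576050037241))
jig side (array([ 5.55717198e+02, -1.46211445e+01,  1.18563602e-01]), np.float64(4.293126752433442))
```

View pics/g6.png

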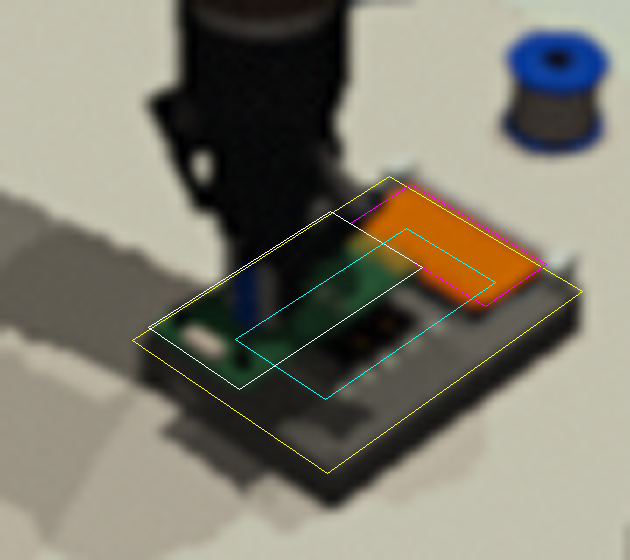

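The overlay agrees with the held board to about 1 px and with the jig, so I'm going ahead. I'll move forward, descend and tilt nose-down by 0.02 rad.

Request:
carry_out --pt "0.6 0.1 -1 0 0.01 0 0.8" --pt "1.2 0.1 -2 0 0.02 0 0.8" --pt "1.2 0.1 -2.8 0 0.02 0 0.8" --pt "1.2 0.1 -3.2 0 0.02 0 0.8" --pt "1.2 0.1 -3.4 0 0.02 0 0.8" --pt "1.2 0.1 -3.4 0 0.02 0 0.8" --pt "1.2 0.1 -3.4 0 0.02 0 0.8" --pt "1.2 0.1 -3.4 0 0.02 0 0.8"

```text
time_s: 14.07
tool_pos: [509.8, -22.3, 66.8]
eef_rot: [3.139, -0.019, -3.037]
wrist_force: [0.5, -0.1, -0.3]
width: 0.145
```

Request:
carry_out --pt "0 0 -0.1 0 0 0 0.8" --pt "0 0 -0.2 0 0 0 0.8" --pt "0 0 -0.3 0 0 0 0.8" --pt "0 0 -0.3 0 0 0 0.8" --pt "0 0 -0.3 0 0 0 0.8" --pt "0 0 -0.3 0 0 0 0.8" --pt "0 0 -0.3 0 0 0 0.8" --pt "0 0 -0.3 0 0 0 0.8"

```text
time_s: 14.73
tool_pos: [510.0, -22.3, 63.5]
eef_rot: [3.139, -0.019, -3.037]
wrist_force: [0.0, 0.9, 2.5]
width: 0.143
```

```bash
python3 - <<'E'
from h import *
A=ctrl.snapshot("side")
F=[]
for _ in range(4): ctrl.snapshot("top"); s=ctrl.observe();F.append(s["wrist_force"])
print(s["tool_pos"],s["eef_rot"],np.mean(F,0),s["moment"])
d=s["tool_pos"][:2]-[553.9,-16.2];c,sn=np.cos(.107),np.sin(.107);print("relay jig",d[0]*c+d[1]*sn,-d[0]*sn+d[1]*c)
cv2.imwrite("pics/g7.png",cv2.resize(A[165:245,275:365],(630,560),interpolation=cv2.INTER_CUBIC))
E
```

```text
[509.9689514  -22.27095806  63.39861186] [ 3.13948313 -0.01942014 -3.03669145] [-1.17179338  0.02241226  2.97637475] [ 0.09264106 -0.04201307  0.01483319]
relay jig -44.32815884795698 -1.3445802424129605
```

View pics/g7.png

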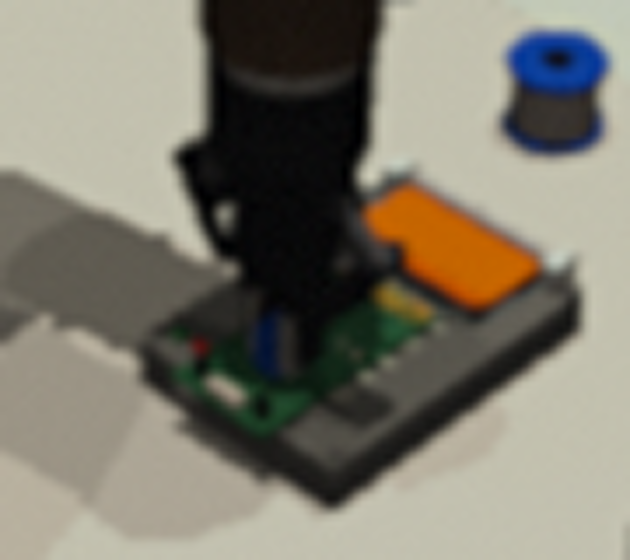

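The gold edge (crop (405,300)) sits just short of the lip, and the pins push back with about 3 N. Sliding in.

Request:
carry_out --pt "0 0 -0.1 0 0 0 0.8" --pt "0.5 0.1 -0.1 0 0 0 0.8" --pt "1 0.2 -0.1 0 0 0 0.8" --pt "1.5 0.3 -0.1 0 0 0 0.8" --pt "2 0.35 -0.1 0 0 0 0.8" --pt "2.5 0.4 -0.1 0 0 0 0.8" --pt "3 0.45 -0.1 0 0 0 0.8" --pt "3 0.45 -0.1 0 0 0 0.8"

```text
time_s: 15.65
tool_pos: [540.2, -18.1, 62.2]
eef_rot: [3.14, -0.021, -3.037]
wrist_force: [-0.4, -1.5, 4.1]
width: 0.148
```

```bash
cat > st.py <<'E'
from h import *
import sys
A=ctrl.snapshot("side")
F=[];M=[]
for _ in range(4): ctrl.snapshot("side"); s=ctrl.observe();F.append(s["wrist_force"]);M.append(s["moment"])
print(s["time_s"],s["tool_pos"],s["eef_rot"],np.mean(F,0),np.mean(M,0),s["width"])
d=s["tool_pos"][:2]-[553.9,-16.2];c,sn=np.cos(.107),np.sin(.107);print("relay jig",d[0]*c+d[1]*sn,-d[0]*sn+d[1]*c)
cv2.imwrite(f"pics/{sys.argv[1]}.png",cv2.resize(A[165:245,275:365],(630,560),interpolation=cv2.INTER_CUBIC))
E
python3 st.py g8
```

```text
15.9 [540.56328797 -17.88640108  62.52235569] [ 3.1396593  -0.01829182 -3.03666794] [ 0.48525154 -1.50146522  3.80564389] [-0.58194872 -0.22559608 -0.03429806] 0.1468088427891807
relay jig -13.44053963194582 -0.2524497437139941
```

Request:
carry_out --pt "0.3 0 0 0 0 0 0.8" --pt "0.5 0.05 0 0 0 0 0.8" --pt "0.7 0.07 0 0 0 0 0.8" --pt "0.9 0.09 0 0 0 0 0.8" --pt "1.0 0.1 0 0 0 0 0.8" --pt "1.1 0.11 0 0 0 0 0.8" --pt "1.1 0.11 0 0 0 0 0.8" --pt "1.1 0.11 0 0 0 0 0.8"

```text
time_s: 16.57
tool_pos: [551.4, -16.6, 62.4]
eef_rot: [3.139, -0.019, -3.037]
wrist_force: [-2.1, -0.6, 3.2]
width: 0.144
```

```bash
python3 st.py g9
```

```text
16.8167 [551.35034369 -16.57891706  62.50688687] [ 3.1394054  -0.01844628 -3.03654983] [-0.56997879 -0.06300604  3.13493735] [-0.02906594  0.13754793  0.00311204] 0.1483895578424201
relay jig -2.5755415258854595 -0.10445707203690185
```

View pics/g9.png

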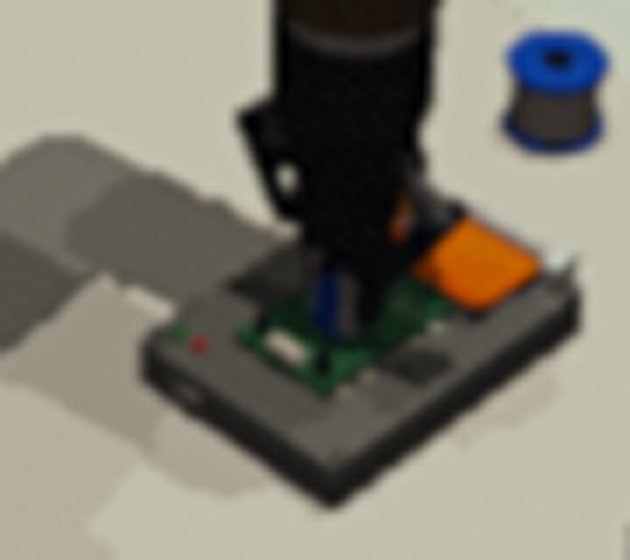

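The gold edge is under the flap and the flap looks at rest, but there's no stop contact yet. The board's rear corner at (330,392) is a little short of the predicted home (326,400 at z=30). I'll creep on.

Request:
carry_out --pt "0.1 0.01 0 0 0 0 0.8" --pt "0.2 0.02 0 0 0 0 0.8" --pt "0.3 0.03 0 0 0 0 0.8" --pt "0.3 0.03 0 0 0 0 0.8" --pt "0.3 0.03 0 0 0 0 0.8" --pt "0.3 0.03 0 0 0 0 0.8" --pt "0.3 0.03 0 0 0 0 0.8" --pt "0.3 0.03 0 0 0 0 0.8"

```text
time_s: 17.48
tool_pos: [553.8, -16.5, 62.3]
eef_rot: [3.14, -0.02, -3.037]
wrist_force: [-2.3, -0.1, 3.4]
width: 0.143
```

```bash
python3 st.py g10
```

```text
17.7333 [553.77663462 -16.44281835  62.31555145] [ 3.13953078 -0.01985077 -3.03674598] [-1.50261757 -0.34406985  3.78882963] [-0.15184283  0.44540321  0.0065707 ] 0.1489830040497717
relay jig -0.1485918605804367 -0.22825473877426736
```

Request:
carry_out --pt "0.1 0.01 0 0 0 0 0.8" --pt "0.2 0.02 0 0 0 0 0.8" --pt "0.2 0.02 0 0 0 0 0.8" --pt "0.2 0.02 0 0 0 0 0.8" --pt "0.2 0.02 0 0 0 0 0.8" --pt "0.2 0.02 0 0 0 0 0.8" --pt "0.2 0.02 0 0 0 0 0.8" --pt "0.2 0.02 0 0 0 0 0.8"

```text
time_s: 18.4
tool_pos: [556.1, -16.2, 62.4]
eef_rot: [3.139, -0.019, -3.037]
wrist_force: [-0.6, 0.3, 2.9]
width: 0.146
```

```bash
python3 st.py g11
```

```text
18.65 [556.03295524 -16.16707228  62.42638429] [ 3.13945656 -0.01920604 -3.03667858] [-0.3743354  -0.59138965  3.19890033] [-0.10170088  0.15054771 -0.01143603] 0.14423088011052038
relay jig 2.124273331672016 -0.1950515569793875
```

Request:
carry_out --pt "0.1 0.01 0 0 0 0 0.8" --pt "0.2 0.02 0 0 0 0 0.8" --pt "0.2 0.02 0 0 0 0 0.8" --pt "0.2 0.02 0 0 0 0 0.8" --pt "0.2 0.02 0 0 0 0 0.8" --pt "0.2 0.02 0 0 0 0 0.8" --pt "0.2 0.02 0 0 0 0 0.8" --pt "0.2 0.02 0 0 0 0 0.8"

```text
time_s: 19.32
tool_pos: [556.7, -16.2, 62.1]
eef_rot: [3.14, -0.022, -3.037]
wrist_force: [-4.1, -0.3, 4.9]
width: 0.151
```

```bash
python3 st.py g12; python3 - <<'E'
from h import *
A=cv2.imread("pics/g12.png");j=[553.9,-16.2,.107]
q=((proj("side",placed(np.array([[-45,-30,33.2],[-45,30,33.2],[-45,-30,31],[-45,30,31]],float),j))-[275,165]+.5)*7).round();print(q)
img=A;hsv=cv2.cvtColor(img,cv2.COLOR_BGR2HSV);m=(hsv[...,0]>50)&(hsv[...,0]<90)&(hsv[...,1]>70);m[:280]=0
c=max(cv2.findContours(m.astype('uint8'),0,2)[0],key=cv2.contourArea).reshape(-1,2);print("lowest",c[c[:,1].argmax()],"leftmost",c[c[:,0].argmin()])
E
```

```text
19.5667 [556.69285994 -16.20102923  62.10617231] [ 3.13958397 -0.02240066 -3.03688133] [-3.39423485 -0.60745545  5.0006303 ] [0.00316578 1.08007649 0.09484482] 0.14598180033854652
relay jig 2.776777546319836 -0.29928945136387025
[[326. 394.]
 [236. 334.]
 [326. 397.]
 [236. 338.]]
lowest [329 386] leftmost [249 326]
```

Stop contact: the tool advanced 0.65 mm of 2 mm commanded, with -3.4 N. Now I'll level and press down.

Request:
carry_out --pt "-0.05 0 0 0 -0.007 0 0.8" --pt "-0.1 0 0 0 -0.014 0 0.8" --pt "-0.1 0 -0.05 0 -0.02 0 0.8" --pt "-0.1 0 -0.1 0 -0.02 0 0.8" --pt "-0.1 0 -0.15 0 -0.02 0 0.8" --pt "-0.1 0 -0.2 0 -0.02 0 0.8" --pt "-0.1 0 -0.25 0 -0.02 0 0.8" --pt "-0.1 0 -0.25 0 -0.02 0 0.8"

```text
time_s: 20.23
tool_pos: [556.1, -16.2, 60.3]
eef_rot: [-3.141, -0.001, -3.037]
wrist_force: [-4.8, 0.3, 7.7]
width: 0.147
```

```bash
python3 st.py g13
```

```text
20.4833 [556.11443877 -16.18870074  60.25501986] [-3.14133070e+00 -1.27266094e-03 -3.03656230e+00] [-5.11815598 -0.29013918  8.18991033] [-0.07715746  1.51514674  0.06984152] 0.14417098269242093
relay jig 2.2029810184619447 -0.2252584385864232
```

Request:
carry_out --pt "0 0 -0.05 0 0 0 0.8" --pt "0 0 -0.1 0 0 0 0.8" --pt "0 0 -0.15 0 0 0 0.8" --pt "0 0 -0.2 0 0 0 0.8" --pt "0 0 -0.2 0 0 0 0.8" --pt "0 0 -0.2 0 0 0 0.8" --pt "0 0 -0.2 0 0 0 0.8" --pt "0 0 -0.2 0 0 0 0.8"

```text
time_s: 21.15
tool_pos: [556.1, -16.2, 60.2]
eef_rot: [-3.141, -0.001, -3.036]
wrist_force: [-9.3, 0.4, 18.9]
width: 0.147
```

```bash
python3 st.py g14
```

```text
21.4 [556.09310154 -16.19340754  60.16769422] [-3.14102015e+00 -8.83903754e-04 -3.03607245e+00] [-9.3829892   0.62761004 18.80527992] [0.22210895 2.75829626 0.0516934 ] 0.1459068200235116
relay jig 2.181263153727569 -0.22765958908898346
```

View pics/g14.png

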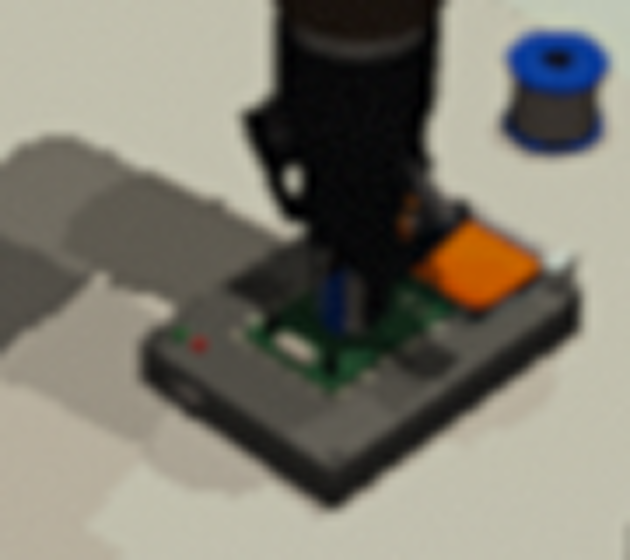

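The z position changed only 0.09 mm for 10 N more, so the board is hard down on the bed. It's squarely at the stop and the flap is at rest. Handing in.

```bash
python3 - <<'E'
from h import *
A=ctrl.snapshot("side"); r=ctrl.cut_out("pen","side")[:1]; c=ctrl.cut_out("cup","side")[:1]
print([x["at"] for x in r+c]); print(ctrl.hand_in())
E
```

```text
[[376.7, 235.8], [373.8, 254.1]]
the job is handed in; nothing more can be done
None
```

I stood the flux pen in the cup, slid the relay board under the flap to the stop, and pressed it flat. I handed in at about 21 s still holding it; the hand-in gives no verdict.

**Pen:** the last network check still found it in the cup. An earlier picture showed it standing, with the cup upright.

**Stop:** while sliding in, the tool stalled after 0.65 mm of a commanded 2 mm, with about 3.4 N against it.

**Squareness and centring:** tool yaw matched the jig to about 0.002 rad. The board was within about 0.3 mm of centre and the tool was level to 0.001 rad.

**Press:** the last reading was about 19 N down. Raising the push from 8 to 19 N moved the tool only 0.09 mm, so the board is on the bed. I couldn't read the pins or the flap angle directly; the flap looked at rest in the last picture I viewed.

**What disagreed:**
- The board met the stop about 2 to 3 mm beyond my camera estimate. I put this down to the estimate of where I had gripped the relay, plus camera calibration error.
- The force against the stop rose to about 9 N while pressing.
- On the first approach to the pen I overestimated how far the arm had moved, so it came down beside the pen without moving it.
- I didn't re-measure the bystanders. No unexpected contact showed in the forces.

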